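# Lengthen the desk holder and stand the panels in it

## Task

Clear the hand stamp, which is in the way, into the shallow tray, and lengthen the desk holder fully: press its spring pin flush and slide the outer tube past it to the second hole, then again to the last hole, letting the pin spring out in each. Only after that, take every picture panel from the sloping rack and stand it upright on its short thin edge on the table, side by side in one row in front of the tube between the two end boards, parallel to the tube. Leave the mug and the candle alone.

Things in the scene. Friction and masses are not known exactly. Their poses are not given: they have to be found in the camera images.
- holder: fixed extendable holder: horizontal square tube, axis 40 mm above the table, an upright wooden end board (cheek) at each end. Origin on the table under the axis at the inner face of the left, fixed cheek; the tube runs along -y; panels go in front of it (-x side) between the cheeks. Cheeks 10 thick, 66 high, from 25 behind the axis to 110 in front; a clamp block 50 x 18, 62 high, joins tube and left cheek.
- sleeve (a joint): travel (m) of the outer tube (sleeve, aluminium, 34 x 34 mm, 23 to 57 mm above the table), which carries the right cheek and slides along the holder's -y. Its front has three holes: the pin is in the first at 0, second at 0.060, last at 0.120 (stop 0.126). At 0 it covers 12 to 190 mm from the origin along -y. Friction 1.5 N, up to 15 N while it drives the flush pin under its wall.
- pin (a joint): travel (m) of the spring pin: 0 = out (8 mm proud of the sleeve's front, locks it), 0.008 = domed tip flush, 0.011 under the sleeve wall. 3 N out, 7 N flush. Pinching the sleeve front to back over the pin with flat pads presses it flush; the sleeve, moved in that same grip, slides over it; the pin springs out by itself at the next hole and locks.
- pin_tip (a point): tip of the pin: 12 mm diameter, domed, pointing to the holder's -x; 155 mm from the holder's origin along its -y, 40 mm above the table. It does not move along the tube: only the sleeve does.
- cheek_inner (a point): point on the table at the inner (+y) face of the right, sliding cheek, 55 mm in front of the tube axis; axes as the holder's. It lies 190 mm from the left cheek at the start and 310 mm in the last hole.
- rack: fixed sloping wooden drying rack, 310 mm wide along y, its slope rising towards the robot (-x) to 82 mm high, with a lip at the far low side on which the panels rest. Origin on the table at the middle of its width. Panels lie side by side along y, 70 mm apart; fully open fingers fit under their free upper ends.
- tray: fixed shallow wooden tray, 130 x 130 mm, 22 mm high, walls and floor 4 to 5 mm, open above. Origin: middle of its underside.
- stamp: wooden hand stamp, 64 mm tall: base 30 (x) x 46 (y) x 16 high with a turned knob 24 mm wide on top (from 16 to 64 mm up). Origin: middle of the underside, z up through the knob. It stands on the table just beyond the right cheek, in the cheek's way. 0.05 kg.
- mug: bystander: white dotted mug, 82 mm wide, 91 high, loose; leave alone
- candle: bystander: grey candle cup, 88 mm wide and high, loose; leave alone
- panel0: one of up to four like wooden picture panels, pale face, 56 wide, 130 tall, 18 thick, 0.09 kg (some absent). Origin: middle of its lower thin edge; z 130 mm up to the upper edge, y along width, x through thickness. At first it lies back on the rack, z leaning 0.70 rad from vertical towards the robot; its upper 59 mm stick out free past the rack's board and can be pinched through the thickness.
- panel1: one of up to four like wooden picture panels, pale face, 56 wide, 130 tall, 18 thick, 0.09 kg (some absent). Origin: middle of its lower thin edge; z 130 mm up to the upper edge, y along width, x through thickness. At first it lies back on the rack, z leaning 0.70 rad from vertical towards the robot; its upper 59 mm stick out free past the rack's board and can be pinched through the thickness.
- panel2: one of up to four like wooden picture panels, pale face, 56 wide, 130 tall, 18 thick, 0.09 kg (some absent). Origin: middle of its lower thin edge; z 130 mm up to the upper edge, y along width, x through thickness. At first it lies back on the rack, z leaning 0.70 rad from vertical towards the robot; its upper 59 mm stick out free past the rack's board and can be pinched through the thickness.
- panel3: one of up to four like wooden picture panels, pale face, 56 wide, 130 tall, 18 thick, 0.09 kg (some absent). Origin: middle of its lower thin edge; z 130 mm up to the upper edge, y along width, x through thickness. At first it lies back on the rack, z leaning 0.70 rad from vertical towards the robot; its upper 59 mm stick out free past the rack's board and can be pinched through the thickness.

How it is judged:
On the way, in this order (a step that is already met when the one before it is completed fails the run):
1. the sleeve is in the second hole (60 mm) with the pin sprung out (value of joint sleeve between 0.056 and 0.064 m and value of joint pin below 0.0015 m), for 0.2 s.
2. the sleeve is in the last hole (120 mm) with the pin sprung out (value of joint sleeve between 0.116 and 0.124 m and value of joint pin below 0.0015 m), for 0.2 s.
3. every panel present stands upright in the holder (((angle between panel0's own z axis and vertical below 0.1 rad and height (world z) of panel0 below 0.006 m) or (angle between panel0's own z axis and vertical above 3.04 rad and height (world z) of panel0 below 0.136 m)) and x of panel0 in the frame of holder between -0.105 and -0.024 m and y of each of panel0, panel1, panel2, panel3 in the frame of holder below -0.022 m and y of each of panel0, panel1, panel2, panel3 in the frame of cheek_inner above 0.022 m and angle between the x axis of each of panel0, panel1, panel2, panel3 and the x axis of holder, either way round below 0.3 rad and linear speed of each of panel0, panel1, panel2, panel3 below 0.03 m/s and ((angle between panel1's own z axis and vertical below 0.1 rad and height (world z) of panel1 below 0.006 m) or (angle between panel1's own z axis and vertical above 3.04 rad and height (world z) of panel1 below 0.136 m)) and x of panel1 in the frame of holder between -0.105 and -0.024 m and ((angle between panel2's own z axis and vertical below 0.1 rad and height (world z) of panel2 below 0.006 m) or (angle between panel2's own z axis and vertical above 3.04 rad and height (world z) of panel2 below 0.136 m)) and x of panel2 in the frame of holder between -0.105 and -0.024 m and ((angle between panel3's own z axis and vertical below 0.1 rad and height (world z) of panel3 below 0.006 m) or (angle between panel3's own z axis and vertical above 3.04 rad and height (world z) of panel3 below 0.136 m)) and x of panel3 in the frame of holder between -0.105 and -0.024 m), for 0.2 s.
At the end, for the whole second after the job is handed in: Sleeve at 120 mm (+-4), pin out (within 1.5 mm); stamp at rest inside the tray; each present panel upright (0.1 rad) on a short edge on the table (6 mm), at rest, origin 24-105 mm in front of the tube axis, over 22 mm inside both cheeks, parallel to the tube (0.3 rad) (all of step 2 and all of step 3 and x of stamp in the frame of tray between -0.06 and 0.06 m and y of stamp in the frame of tray between -0.06 and 0.06 m and height (world z) of stamp below 0.04 m and linear speed of stamp below 0.03 m/s); the robot touches nothing.
It fails at once if the mug or the candle is pushed more than 40 mm or tipped (distance of any of mug, candle from where it was at the start of the episode above 0.04 m or angle between any of mug, candle's own z axis and vertical above 0.5 rad).
Of panel0, panel1, panel2, panel3 only 2 to 4 are there at a start; the rules pass over those that are not, and their reading is None.
At some moment in a run one of stamp may be knocked a few centimetres aside while the robot is not near it.
Once in a run the grip may slacken for a moment while it holds something.
It also fails if it takes over 210 s, if anything falls off the work surface, if the arm or the gripper's body presses on something with over 40 N, if the wrist force passes 120 N, or if a joint passes its speed limit or range.

## Robot

A 7-joint arm with a two-finger parallel gripper is mounted at the origin on the work surface; the furniture and walls round the work are solid. World frame = base frame: x ahead of the robot, y to its left, z up, the work surface at z = 0. Lengths are in m, angles in rad, forces in N, time in s.
With the tool pointing down it reaches from about 0.4 to 0.85 m from the base axis. Payload 10.4 kg.
Tool frame: the origin (TCP) lies midway between the tips of the shut fingers; the grasp point (between the pads) lies 19 mm behind it (manip.hold_point_z is the distance from the TCP to the grasp point, in m); z points along the fingers, y is the line along which they close (so a half turn about z gives the same grasp; the last joint's range is limited). The gripper opens to 85 mm and grips with 20 to 120 N. Pads are 22 mm wide; open, the fingers measure 114 mm over their backs; the gripper's body (76 mm by 85 mm) begins 54 mm behind the grasp point. The pads swing forward as they close: fully open they stand 13 mm farther back than shut.
Start: joints at [-1.365, 0.332, -0.065, 1.46, 0.022, 1.35, -0.088], TCP at [0.142, 0.609, 0.203] pointing down, gripper open.
Joint ranges: [-2.6, 2.6], [-0.5, 2.12], [-1.47, 1.34], [0.16, 2.42], [-1.27, 4.41], [0.06, 2.06], [-2.6, 2.6]. Speed limits (rad/s): [2.22, 2.22, 2.79, 2.79, 3.14, 3.14, 3.14].

## Interface

Orientations are given as a unit quaternion [x, y, z, w].
In Python, from workcell import manip, eyes, job gives the robot as it stands.
- The arm moves only by the shell command python3 -m crank 'ROWS' [FORCE]. ROWS is JSON, a list that holds one entry, the list of rows, each a list of 7 numbers: the finger opening in cm, from 0 to 8.54, then the shift along the world's x, y, z in cm, then the turn, a rotation vector about the world's x, y, z in degrees. In form: [[[hand, x, y, z, ax, ay, az], ...]]. A call has 1 to 20 rows; each row shifts and turns the commanded pose from where the row before left it; what a row does not reach is not made up. A row lasts 1/8 s, in which the tool goes at most 62.5 mm and 10.7 degrees, less where a joint would pass 70% of its speed; a pose out of reach is approached as far as the arm can. A call with a gripper value outside its range is refused whole. The fingers move at their own pace and stop on an object; FORCE is the grip in N (left out, the last holds). Time passes only in rows, so rows that do not move let the fingers close. It gives the time, the measured TCP pose, the force, the opening and the grip force at its end, in the units of the state.
- manip.get_obs(): the state, without advancing time (a new reading comes with each control period).
- eyes.camera(name): name is "scene" or "top"; returns (picture, depth): 480x640x3 uint8, red, green, blue; 480x640 float32, m along the optical axis (not along the pixel's ray), 0 where there is no reading.
- eyes.camera_params(name): a dict with "fx", "fy", "cx", "cy" (pixels), "dist" ([k1, k2, p1, p2, k3] as OpenCV has them; the pictures are not rectified), "world_from_camera" (4x4, takes a point from camera to world coordinates). Camera axes: x right, y down, z forward; pixel columns grow to the right and rows downward; lengths in m; the calibration is good to about 2 mm. A picture is of the moment at which its call begins. camera_params takes no time and is no camera call.
- job.hand_in(): hands the job in; it is judged then, once.
The state is a dict: "clock": time; "joint_pos": joint angles; "joint_velocities": joint speeds; "tau": joint torques, N m; "position": TCP position; "ee_rot": TCP orientation; "ft_force": force on the tool from outside, world axes, zero at the start; "torque": the same for the moment, N m; "grip_width": opening from 0.0 (shut) to 1.0 (fully open); "grasp_force": force on a finger pad.
Only numpy, scipy, OpenCV 4.12 (cv2) and the standard library are available. Lean on these libraries where they do the work, as an engineer would, in place of code of your own. Each camera call takes 0.05 s, during which the arm holds its last target. There are 200 camera calls.

## Working session

There is one attempt and no reset: what is moved stays moved. The work goes in short steps, Python scripts to look and compute and a shell command to move; the robot and the scene stay as the last step left them, time stands still between calls to the robot, and variables do not carry over. Pictures are saved under pics/ and viewed, at most 14 in all, crops included, and the job is handed in when it is done.

```bash
mkdir -p pics; cat > h.py <<'E'
import numpy as np, cv2
from workcell import manip, eyes, job
from scipy.spatial.transform import Rotation as R
def grab(n,f=None):
    im,d=eyes.camera(n)
    if f: cv2.imwrite('pics/'+f,im[:,:,::-1])
    return im,d
def pts(n,uv,depth=None,z=None):
    p=eyes.camera_params(n);K=np.array([[p['fx'],0,p['cx']],[0,p['fy'],p['cy']],[0,0,1.]])
    T=np.array(p['world_from_camera'])
    r=cv2.undistortPoints(np.array(uv,float).reshape(-1,1,2),K,np.array(p['dist'],float)).reshape(-1,2)
    r=np.c_[r,np.ones(len(r))]
    if depth is not None: c=r*np.array(depth).reshape(-1,1); return c@T[:3,:3].T+T[:3,3]
    w=r@T[:3,:3].T; t=(z-T[2,3])/w[:,2]; return w*t[:,None]+T[:3,3]
def cloud(n,d):
    v,u=np.mgrid[0:480,0:640]; 
    return pts(n,np.c_[u.ravel(),v.ravel()],depth=d.ravel()).reshape(480,640,3)
E
python3 - <<'E'
from h import *
for n in('scene','top'):
    im,d=grab(n,n+'0.png'); np.save(n+'0.npy',d); p=eyes.camera_params(n); print(n,np.round(p['world_from_camera'],3).tolist(),p['fx'])
o=manip.get_obs();print({k:np.round(v,3).tolist() for k,v in o.items()},manip.hold_point_z)
E
```

```text
scene [[0.477, -0.547, 0.688, -0.543], [-0.879, -0.302, 0.37, -0.599], [0.006, -0.781, -0.625, 1.032], [0.0, 0.0, 0.0, 1.0]] 569.5737269022499
top [[-0.013, -0.981, 0.194, 0.339], [-1.0, 0.008, -0.025, 0.007], [0.023, -0.194, -0.981, 1.121], [0.0, 0.0, 0.0, 1.0]] 485.94786961672474
{'clock': 0.1, 'joint_pos': [-1.365, 0.333, -0.065, 1.461, 0.022, 1.35, -0.089], 'joint_velocities': [-0.001, -0.001, -0.001, -0.002, 0.001, -0.0, -0.0], 'tau': [0.002, -62.674, 0.049, -39.242, 0.016, 0.007, -0.0], 'position': [0.142, 0.608, 0.203], 'ee_rot': [0.114, 0.993, -0.001, -0.0], 'ft_force': [0.336, 0.165, 0.141], 'torque': [-0.041, 0.024, -0.014], 'grasp_force': 0.0, 'grip_width': 1.005} 0.0187
```

View pics/scene0.png

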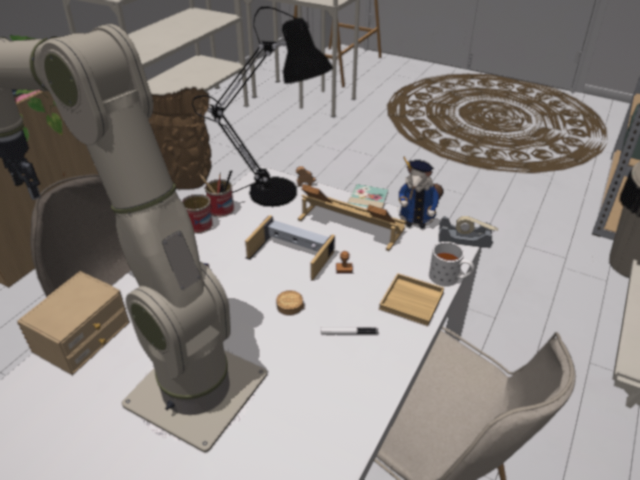

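View pics/top0.png

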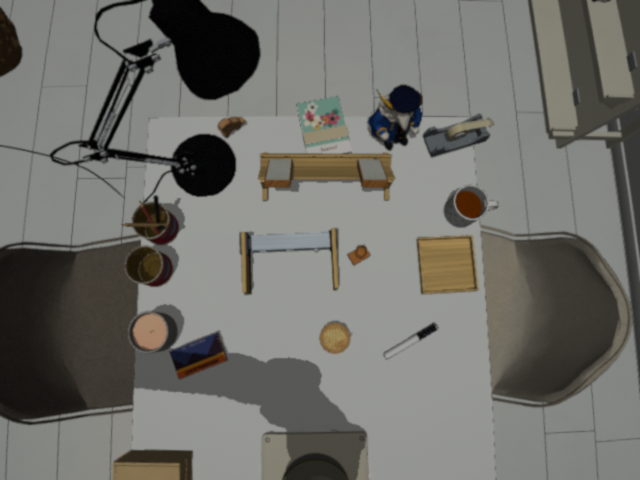

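The scene image shows the holder at (290,235), the stamp at (345,262), the tray at (412,298) and the rack at (350,215). In the top image there are two panels, at (278,173) and (375,173). The left cheek is at (246,262), the right cheek at (335,258), the stamp at (359,254), the tray at (447,265) and the mug at (470,203).

```bash
python3 - <<'E'
from h import *
d=np.load('top0.npy');c=cloud('top',d)
np.save('c0.npy',c)
im=cv2.imread('pics/top0.png')
def rows(n,v,u0,u1,s): print(n,[(u,*np.round(c[v,u]*1000).astype(int)) for u in range(u0,u1,s)])
rows('row241',241,236,348,4)
rows('row275',275,236,346,3)
def col(n,u,v0,v1,s): print(n,[(v,*np.round(c[v,u]*1000).astype(int)) for v in range(v0,v1,s)])
col('tube',290,226,260,2); col('chL',246,226,300,4);col('chR',336,224,296,4)
def blob(n,z0,z1,b):
    x0,x1,y0,y1=b; m=(c[...,2]>z0)&(c[...,2]<z1)&(c[...,0]>x0)&(c[...,0]<x1)&(c[...,1]>y0)&(c[...,1]<y1)
    q=c[m]; r=cv2.minAreaRect((q[:,:2]*1000).astype(np.float32)); print(n,len(q),np.round(q.mean(0)*1000),np.round(r[0]),np.round(r[1]),round(r[2],1))
vs,us=359,254
print('stamp c',np.round(c[245:266:3,346:374:3]*1000).astype(int).tolist())
col('p0',278,150,195,3); col('p1',375,150,195,3); rows('rackrow',172,256,398,3)
# tray
print('tray corners z22',np.round(pts('top',[[418,238],[473,236],[479,291],[422,294]],z=.022)*1000))
E
```

```text
row241 [(236, np.int64(544), np.int64(178), np.int64(-1)), (240, np.int64(533), np.int64(160), np.int64(59)), (244, np.int64(532), np.int64(151), np.int64(63)), (248, np.int64(535), np.int64(144), np.int64(51)), (252, np.int64(534), np.int64(134), np.int64(56)), (256, np.int64(534), np.int64(125), np.int64(56)), (260, np.int64(533), np.int64(116), np.int64(60)), (264, np.int64(534), np.int64(107), np.int64(56)), (268, np.int64(534), np.int64(99), np.int64(55)), (272, np.int64(533), np.int64(90), np.int64(55)), (276, np.int64(533), np.int64(81), np.int64(56)), (280, np.int64(533), np.int64(72), np.int64(59)), (284, np.int64(533), np.int64(63), np.int64(56)), (288, np.int64(533), np.int64(54), np.int64(54)), (292, np.int64(533), np.int64(45), np.int64(57)), (296, np.int64(533), np.int64(36), np.int64(57)), (300, np.int64(532), np.int64(27), np.int64(60)), (304, np.int64(532), np.int64(18), np.int64(58)), (308, np.int64(533), np.int64(10), np.int64(56)), (312, np.int64(532), np.int64(1), np.int64(57)), (316, np.int64(532), np.int64(-8), np.int64(59)), (320, np.int64(533), np.int64(-17),
[... 9493 characters left out ...]
64(-115), np.int64(98)), (367, np.int64(679), np.int64(-122), np.int64(99)), (370, np.int64(678), np.int64(-128), np.int64(102)), (373, np.int64(678), np.int64(-135), np.int64(100)), (376, np.int64(679), np.int64(-142), np.int64(99)), (379, np.int64(678), np.int64(-149), np.int64(99)), (382, np.int64(677), np.int64(-155), np.int64(103)), (385, np.int64(694), np.int64(-170), np.int64(51)), (388, np.int64(693), np.int64(-176), np.int64(54)), (391, np.int64(695), np.int64(-184), np.int64(50)), (394, np.int64(712), np.int64(-201), np.int64(-3)), (397, np.int64(710), np.int64(-207), np.int64(5))]
tray corners z22 [[ 544. -245.   22.]
 [ 547. -376.   22.]
 [ 419. -381.   22.]
 [ 414. -248.   22.]]
```

```bash
python3 - <<'E'
import cv2
a=cv2.imread('pics/top0.png');b=cv2.imread('pics/scene0.png')
cv2.imwrite('pics/crop0.png',cv2.resize(a[140:300,225:425],None,fx=4,fy=3.75,interpolation=2)[:600])
E
```

```text
(no output)
```

View pics/crop0.png

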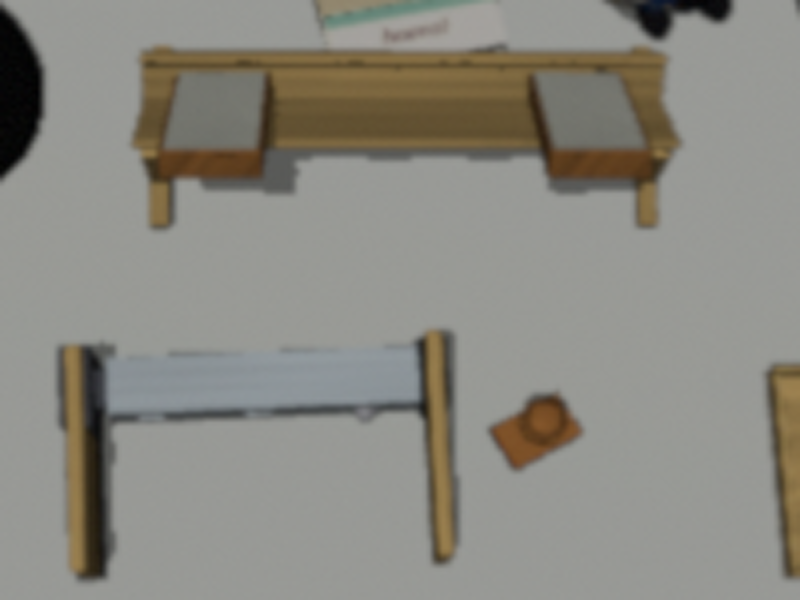

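The crop shows the pin under the tube's front edge at crop (365,413), i.e. image (316,250). The stamp base corners are at crop (490,432), (517,468) and (581,430), so it is yawed about 30°. Next I fit the orientations from the point cloud.

```bash
python3 - <<'E'
from h import *
c=np.load('c0.npy')
# edges by image
im=cv2.imread('pics/top0.png')
def ln(p,z): 
    q=pts('top',p,z=z); print(np.round(q*1000,1).tolist(), 'ang',np.degrees(np.arctan2(*(q[1]-q[0])[[1,0]]))); return q
cr=lambda u,v:(225+u/4,140+v/3.75)
print('cheek L inner top');ln([cr(84,348),cr(98,572)],.066)
print('cheek L outer');ln([cr(64,348),cr(72,572)],.066)
print('cheek R inner/outer');ln([cr(427,333),cr(436,558)],.066);ln([cr(448,333),cr(455,555)],.066)
print('tube front/back top');ln([cr(110,418),cr(420,404)],.057);ln([cr(110,356),cr(415,346)],.057)
print('pin');print(pts('top',[cr(365,413)],z=.04))
m=(c[...,2]>.048)&(c[...,2]<.064)&(c[...,0]>.512)&(c[...,0]<.556)&(c[...,1]>-.03)&(c[...,1]<.125)
q=c[m];r=[]
for y in np.arange(-.025,.12,.01):
    s=q[abs(q[:,1]-y)<.005]; r.append((y,(np.percentile(s[:,0],3)+np.percentile(s[:,0],97))/2))
r=np.array(r);print('tube fit',np.polyfit(r[:,0],r[:,1],1))
m=(c[...,2]>.008)&(c[...,2]<.024)&(c[...,0]>.47)&(c[...,0]<.55)&(c[...,1]>-.14)&(c[...,1]<-.07)
print('stamp base',cv2.minAreaRect((c[m][:,:2]*1000).astype(np.float32)))
m=(c[...,2]>.056)&(c[...,2]<.08)&(c[...,0]>.47)&(c[...,0]<.55)&(c[...,1]>-.14)&(c[...,1]<-.07)
print('knob',cv2.minEnclosingCircle((c[m][:,:2]*1000).astype(np.float32)),c[m].mean(0))
print('stamp corners',ln([cr(490,432),cr(517,468)],.016),ln([cr(517,468),cr(581,430)],.016))
for y0,y1 in((.0,.13),(-.2,-.09)):
    m=(c[...,2]>.06)&(c[...,0]>.6)&(c[...,0]<.72)&(c[...,1]>y0)&(c[...,1]<y1)
    q=c[m]; A=np.c_[q[:,:2],np.ones(len(q))]
    q=q[(q[:,2]<.125)&(q[:,0]>.655)];A=np.c_[q[:,:2],np.ones(len(q))];f=np.linalg.lstsq(A,q[:,2],rcond=None)[0]
    print('panel plane',f,np.degrees(np.arctan(np.hypot(*f[:2]))),'dir',np.degrees(np.arctan2(f[1],f[0])))
print('panels upper-edge top corners left/right');ln([cr(160,149),cr(265,149)],.134);ln([cr(550,149),cr(655,149)],.134)
print('rack board top edge');ln([cr(272,146),cr(540,143)],.082)
print('tray c',pts('top',[[418,238],[473,236],[479,291],[422,294]],z=.022).mean(0))
E
```

```text
cheek L inner top
[[550.4, 146.5, 66.0], [418.7, 136.8, 66.0]] ang -175.79977289798398
cheek L outer
[[550.4, 157.6, 66.0], [418.8, 150.9, 66.0]] ang -177.09643863405554
cheek R inner/outer
[[557.9, -43.3, 66.0], [425.0, -46.0, 66.0]] ang -178.83982426900312
[[557.8, -55.0, 66.0], [426.6, -56.4, 66.0]] ang -179.40002762869597
tube front/back top
[[509.9, 132.6, 57.0], [516.9, -39.2, 57.0]] ang -87.6866420085336
[[547.2, 133.1, 57.0], [551.9, -36.9, 57.0]] ang -88.41499813274453
pin
[[ 0.51448286 -0.00880782  0.04      ]]
tube fit [-0.03493071  0.5341185 ]
stamp base ((506.95587158203125, -107.14114379882812), (29.887184143066406, 46.15863037109375), 29.177364349365234)
knob ((506.91156005859375, -107.13421630859375), 13.329811096191406) [ 0.50664895 -0.10714148  0.06175416]
[[505.9, -81.0, 16.0], [483.5, -96.0, 16.0]] ang -146.1715752877879
[[483.5, -96.0, 16.0], [506.7, -133.6, 16.0]] ang -58.38029525482206
stamp corners [[ 0.50592027 -0.08096444  0.016     ]
 [ 0.48350782 -0.09598437  0.016     ]] [[ 0.48350782 -0.09598437  0.016     ]
 [ 0.50665543 -0.1335813   0.016     ]]
panel plane [-0.92606217  0.14581758  0.70834648] 43.15153847397282 dir 171.0516879547872
panel plane [-0.94733053  0.10138996  0.74746595] 43.613628877385764 dir 173.89105840640508
panels upper-edge top corners left/right
[[651.0, 99.4, 134.0], [650.6, 43.9, 134.0]] ang -90.40500786837666
[[649.8, -107.3, 134.0], [649.6, -163.5, 134.0]] ang -90.17644578910487
rack board top edge
[[668.8, 42.0, 82.0], [669.9, -107.8, 82.0]] ang -89.5732698023348
tray c [ 0.4809998  -0.31278751  0.022     ]
```

```bash
python3 -m crank '[[[6,4.5,-3.5,0,0,0,0],[6,4.5,-3.5,0,0,0,-7],[6,4.5,-3.5,0,0,0,-7],[6,4.5,-3.5,0,0,0,-7],[6,4.5,-3.5,0,0,0,-7],[6,4.5,-3.5,0,0,0,-7],[6,1.2,-6,0,0,0,-7],[6,1.2,-6,0,0,0,-7],[6,1.2,-6,0,0,0,-7],[6,1.2,-6,0,0,0,-7],[6,1.2,-6,0,0,0,-6],[6,1.2,-6,0,0,0,-6],[6,1.2,-6,0,0,0,0],[6,1.2,-6,0,0,0,0],[6,0,-2.5,0,0,0,0],[6,0,0,0,0,0,0]]]'
cat >> h.py <<'E'
def st():
    o=manip.get_obs(); r=R.from_quat(o['ee_rot']); 
    print('t',round(o['clock'],2),'tcp',np.round(np.array(o['position'])*1000,1),'ydir',np.round(r.apply([0,1,0]),3),'z',np.round(r.apply([0,0,1]),3),'F',np.round(o['ft_force'],1),'w',round(o['grip_width']*85,1),'gf',round(o['grasp_force'],1),'j',np.round(o['joint_pos'],2))
    return o
E
python3 -c "from h import *;st()"
```

```text
clock: 2.1
position: [0.5072, -0.1085, 0.203]
ee_rot: [0.697, 0.717, -0.0, 0.0]
ft_force: [0.1, 0.6, 0.0]
grip_width: 0.705
grasp_force: 0.0
t 2.1 tcp [ 507.2 -108.5  203. ] ydir [ 1.     0.029 -0.001] z [-0.001 -0.001 -1.   ] F [0.1 0.6 0. ] w 59.9 gf 0.0 j [-0.51  0.09  0.68  1.77 -0.06  1.3   0.21]
```

```bash
python3 - <<'E'
from h import *
im,d=grab('scene','s1.png');c=cloud('scene',d)
m=(c[...,2]>.03)&(c[...,2]<.07)&(c[...,0]>.42)&(c[...,0]<.6)&(c[...,1]>-.2)&(c[...,1]<-.065)
q=c[m];print(len(q),q.mean(0),q.min(0),q.max(0))
E
```

```text
103 [ 0.5030386  -0.11125401  0.05524263] [ 0.49453039 -0.12318879  0.03116648] [ 0.5167233  -0.09590695  0.06932297]
```

```bash
python3 -m crank '[[[6,0,0.1,-5,0,0,0],[6,0,0,-5,0,0,0],[6,0,0,-5,0,0,0],[6,0,0,-2,0,0,0],[6,0,0,0,0,0,0],[1.5,0,0,0,0,0,0],[1.5,0,0,0,0,0,0],[1.5,0,0,0,0,0,0],[1.5,0,0,0,0,0,0]]]' 30; python3 -c "from h import *;st()"
```

```text
clock: 3.28
position: [0.5169, -0.1023, 0.0411]
ee_rot: [0.694, 0.72, 0.008, 0.005]
ft_force: [-2.6, 13.3, 58.0]
grip_width: 0.18
grasp_force: 26.6
t 3.27 tcp [ 516.9 -102.3   41.1] ydir [0.999 0.036 0.018] z [ 0.017  0.005 -1.   ] F [-2.6 13.3 58. ] w 15.3 gf 26.6 j [-0.44  0.3   0.64  1.94 -0.23  0.95  0.34]
```

```bash
python3 - <<'E'
from h import *
im,d=grab('scene')
a=cv2.resize(im[190:300,260:420,::-1],None,fx=5,fy=5,interpolation=2); cv2.imwrite('pics/s2.png',a)
st()
E
```

```text
t 3.33 tcp [ 516.9 -102.3   41.1] ydir [0.999 0.036 0.018] z [ 0.017  0.005 -1.   ] F [-3.1 13.8 58.2] w 15.3 gf 26.6 j [-0.44  0.3   0.64  1.94 -0.23  0.95  0.34]
```

View pics/s2.png

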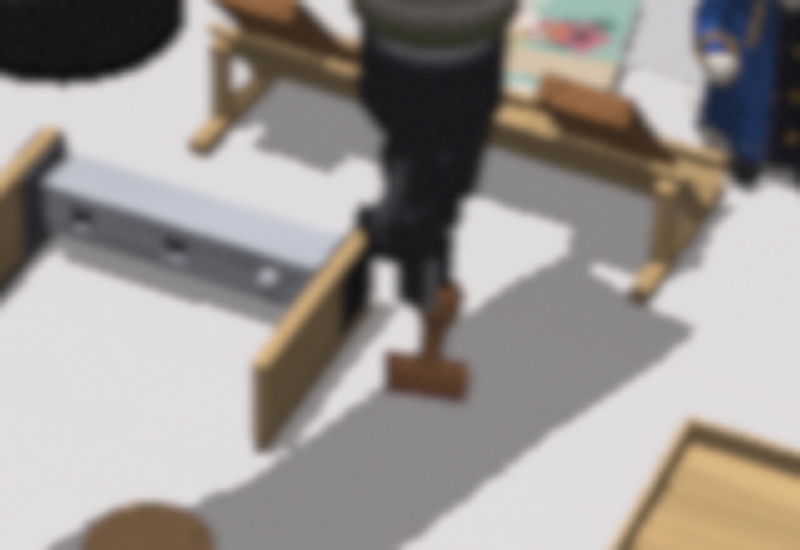

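```bash
python3 -m crank '[[[6,0,0,1,0,0,0],[7,0,0,0,0,0,0],[7,0,0,0,0,0,0],[7,0,0,5,0,0,0],[7,0,0,5,0,0,0],[7,0,-5,2,0,0,0],[7,0,-5,0,0,0,0]]]' 30; python3 - <<'E'
from h import *
st()
im,d=grab('scene')
a=cv2.resize(im[190:300,260:420,::-1],None,fx=3.6,fy=3.6,interpolation=2); 
im,d=grab('top')
b=cv2.resize(im[215:300,320:420,::-1],None,fx=4,fy=396/85,interpolation=2); cv2.imwrite('pics/s3.png',cv2.resize(np.hstack([a,b]),(800,320)))
E
```

```text
clock: 4.2
position: [0.5086, -0.2062, 0.1646]
ee_rot: [0.695, 0.719, 0.001, 0.001]
ft_force: [1.0, -0.2, -0.2]
grip_width: 0.822
grasp_force: 0.0
t 4.2 tcp [ 508.6 -206.2  164.6] ydir [0.999 0.035 0.003] z [ 0.003  0.    -1.   ] F [ 1.  -0.2 -0.2] w 69.8 gf 0.0 j [-0.36  0.22  0.76  1.75 -0.16  1.23  0.48]
```

View pics/s3.png

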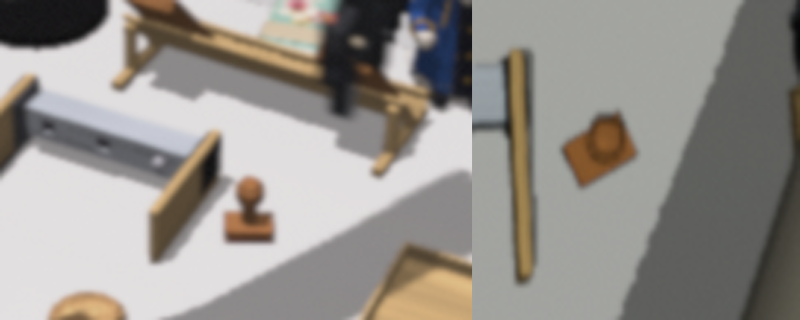

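Stamp still stands upright at top pixel ≈(353,252); the ball knob on a narrow neck seems to have slipped sideways. I'll re-measure and retry stepwise.

```bash
python3 - <<'E'
from h import *
for n in('top','scene'):
    im,d=grab(n);c=cloud(n,d)
    for z0,z1 in((.045,.075),(.006,.024)):
        m=(c[...,2]>z0)&(c[...,2]<z1)&(c[...,0]>.45)&(c[...,0]<.57)&(c[...,1]>-.17)&(c[...,1]<-.065)
        q=c[m];print(n,len(q),q.mean(0),q.min(0),q.max(0),cv2.minAreaRect((q[:,:2]*1000).astype(np.float32)))
E
```

```text
top 121 [ 0.50632366 -0.10613759  0.06021274] [ 0.49406833 -0.11922938  0.04664655] [ 0.5203821  -0.09438922  0.06726606] ((507.2669372558594, -106.80284118652344), (24.73155403137207, 26.349552154541016), 89.10108184814453)
top 153 [ 0.50271063 -0.10336361  0.01513967] [ 0.47704814 -0.14274225  0.00607499] [ 0.53829941 -0.07089726  0.02069999] ((509.31591796875, -113.31462097167969), (71.8297348022461, 57.5125732421875), 74.10476684570312)
scene 85 [ 0.50291085 -0.11133777  0.059324  ] [ 0.4920211  -0.1223304   0.04501864] [ 0.5162692  -0.09751179  0.06854174] ((504.0090026855469, -110.39433288574219), (21.681476593017578, 24.469619750976562), 23.51083755493164)
scene 169 [ 0.50358114 -0.11250823  0.01491787] [ 0.46433904 -0.16709941  0.00608544] [ 0.56108924 -0.07683414  0.02346866] ((512.3483276367188, -124.89851379394531), (89.82567596435547, 92.00110626220703), 8.624926567077637)
```

```bash
python3 -m crank '[[[7,0,5,0,0,0,0],[7,0,4.6,0,0,0,0],[7,0,0,-5,0,0,0],[7,0,0,-5,0,0,0],[7,0,0,-3,0,0,0],[7,0,0,0,0,0,0],[7,0,0,0,0,0,0]]]' 25; python3 -c "from h import *;st()"
```

```text
clock: 5.28
position: [0.5084, -0.1088, 0.0342]
ee_rot: [0.695, 0.719, 0.0, 0.0]
ft_force: [1.0, 0.2, 1.3]
grip_width: 0.821
grasp_force: 0.0
t 5.28 tcp [ 508.4 -108.8   34.2] ydir [0.999 0.034 0.001] z [ 0.001  0.    -1.   ] F [1.  0.2 1.3] w 69.8 gf 0.0 j [-0.46  0.31  0.67  1.95 -0.24  0.95  0.36]
```

```bash
python3 -m crank '[[[3,0,0,0,0,0,0],[3,0,0,0,0,0,0],[2.3,0,0,0,0,0,0],[2.3,0,0,0,0,0,0]]]' 20; python3 -c "from h import *;st()"; python3 -m crank '[[[2,0,0,0,0,0,0],[2,0,0,0,0,0,0]]]' 20;
```

```text
clock: 5.78
position: [0.5085, -0.1092, 0.0342]
ee_rot: [0.695, 0.719, 0.001, 0.0]
ft_force: [-1.4, 0.1, 7.8]
grip_width: 0.307
grasp_force: 19.2
t 5.78 tcp [ 508.5 -109.2   34.2] ydir [0.999 0.033 0.002] z [ 0.002  0.    -1.   ] F [-1.4  0.1  7.8] w 26.1 gf 19.2 j [-0.46  0.31  0.67  1.95 -0.24  0.95  0.36]
clock: 6.02
position: [0.5085, -0.1093, 0.0342]
ee_rot: [0.695, 0.719, 0.001, 0.0]
ft_force: [-1.2, -0.1, 8.1]
grip_width: 0.309
grasp_force: 19.2
```

```bash
python3 -m crank '[[[2,0,0,2,0,0,0],[2,0,0,3,0,0,0],[2,0,0,3,0,0,0],[2,-0.7,-4,0,0,0,0],[2,-0.7,-4.4,0,0,0,0],[2,-0.7,-4,0,0,0,0],[2,-0.7,-4,0,0,0,0],[2,0,-4,0,0,0,0],[2,0,0,-3,0,0,0],[2,0,0,-3,0,0,0],[2,0,0,0,0,0,0]]]' 22; python3 - <<'E'
from h import *
st()
im,d=grab('scene')
cv2.imwrite('pics/s4.png',cv2.resize(im[190:330,260:500,::-1],None,fx=3,fy=3,interpolation=2))
E
```

```text
clock: 7.4
position: [0.4784, -0.3125, 0.0517]
ee_rot: [0.695, 0.719, -0.001, -0.002]
ft_force: [-0.6, -0.1, 0.1]
grip_width: 0.236
grasp_force: 0.0
t 7.4 tcp [ 478.4 -312.5   51.7] ydir [ 0.999  0.033 -0.003] z [-0.003  0.001 -1.   ] F [-0.6 -0.1  0.1] w 20.0 gf 0.0 j [-0.11  0.43  0.75  1.81 -0.34  1.04  0.8 ]
```

View pics/s4.png

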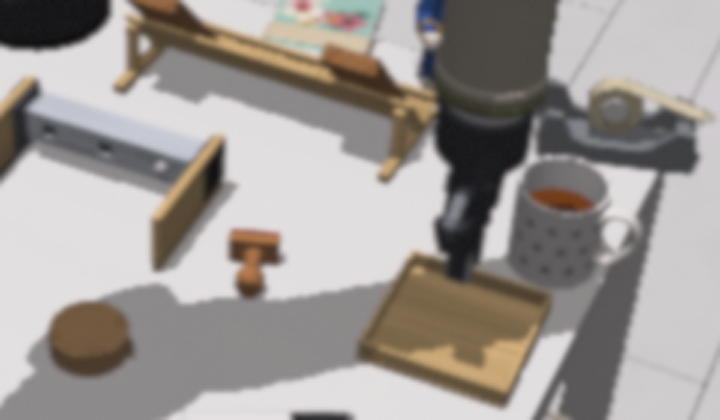

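The stamp slipped out of the grip and now lies on its side. In this crop the base is at (255,245) and the knob at (250,285), pointing toward the robot. I'll move the arm clear and measure it.

```bash
python3 -m crank '[[[7,0,0,5,0,0,0],[7,0,0,5,0,0,0],[7,0,0,3,0,0,0]]]' 30 >/dev/null; python3 - <<'E'
from h import *
st()
im,d=grab('top');c=cloud('top',d);np.save('c1.npy',c)
cv2.imwrite('pics/t5.png',cv2.resize(im[225:325,320:420,::-1],None,fx=5,fy=5,interpolation=2))
hsv=cv2.cvtColor(im,cv2.COLOR_RGB2HSV)
m=((hsv[...,1]>110)&(c[...,0]>.36)&(c[...,0]<.6)&(c[...,1]>-.22)&(c[...,1]<-.065)).astype(np.uint8)
n,l,s,ce=cv2.connectedComponentsWithStats(m)
for i in range(1,n):
    if s[i,4]>30:
        q=c[l==i]; print(s[i],q.mean(0),q.max(0),q.min(0))
        hi=q[q[:,2]>.008]; print(cv2.minAreaRect((hi[:,:2]*1000).astype(np.float32)))
        for x in np.arange(.43,.56,.006):
            k=q[(abs(q[:,0]-x)<.003)]
            if len(k): print(round(x,3),len(k),np.round(k[:,1].min(),3),np.round(k[:,1].max(),3),np.round(np.median(k[:,2]),3))
E
```

```text
t 7.83 tcp [ 480.6 -314.2  187.7] ydir [0.999 0.033 0.005] z [ 0.005 -0.002 -1.   ] F [ 0.2 -0.8 -0.1] w 69.4 gf 0.0 j [-0.19  0.28  0.83  1.66 -0.22  1.29  0.71]
[356 258  21  28 243] [ 0.46848903 -0.12479824  0.02654775] [ 0.49683173 -0.09810683  0.0356099 ] [ 0.43582856 -0.14436873  0.01618339]
((463.66326904296875, -126.77057647705078), (58.93998718261719, 43.33716583251953), 21.31951141357422)
0.436 13 -0.142 -0.126 0.023
0.442 22 -0.144 -0.124 0.024
0.448 25 -0.144 -0.124 0.024
0.454 23 -0.141 -0.124 0.024
0.46 12 -0.136 -0.124 0.022
0.466 13 -0.131 -0.122 0.02
0.472 16 -0.129 -0.101 0.023
0.478 38 -0.127 -0.098 0.03
0.484 36 -0.135 -0.099 0.03
0.49 36 -0.14 -0.108 0.03
0.496 9 -0.137 -0.127 0.031
```

View pics/t5.png

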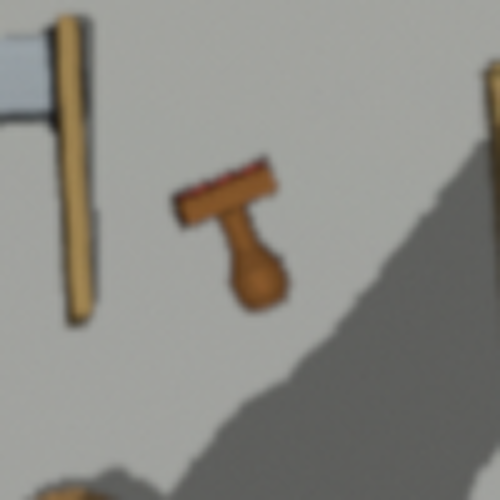

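The stamp lies on its 46 mm side. Its base top face runs between crop (180,208) and (272,178), with the knob at (260,280). I'll grip the base by its two end faces.

```bash
python3 - <<'E'
from h import *
q=pts('top',[(320+u/5,225+v/5) for u,v in((182,195),(268,166),(275,189),(187,223))],z=.03)
print(q, q.mean(0)); e=(q[1]+q[2]-q[0]-q[3])/2; print(np.hypot(*e[:2]),np.degrees(np.arctan2(e[1],e[0])))
E
```

```text
[[ 0.48345464 -0.09961586  0.03      ]
 [ 0.49633387 -0.13920426  0.03      ]
 [ 0.4857559  -0.14205634  0.03      ]
 [ 0.47067034 -0.10155587  0.03      ]] [ 0.48405369 -0.12060808  0.03      ]
0.042415375713212286 -70.75223423183397
```

```bash
python3 -m crank '[[[6.2,0,0,0,0,0,-9],[6.2,0,0,0,0,0,-9],[6.2,0.3,4,0,0,0,-9],[6.2,0,4,0,0,0,-9],[6.2,0,4,0,0,0,-9],[6.2,0,4,0,0,0,-9],[6.2,0,3.4,-2,0,0,-9],[6.2,0,0,-5,0,0,-9.6],[6.2,0,0,-5,0,0,0],[6.2,0,0,-4,0,0,0],[6.2,0,0,-2,0,0,0],[6.2,0,0,-0.6,0,0,0],[6.2,0,0,0,0,0,0]]]' 30 >/dev/null; python3 -c "from h import *;st()"
```

```text
t 9.5 tcp [ 483.5 -119.4   -1.8] ydir [ 0.33  -0.944  0.   ] z [ 0.001  0.    -1.   ] F [ 0.8 -0.2  0.8] w 61.9 gf 0.0 j [-0.57  0.37  0.83  2.04 -0.36  0.88 -0.78]
```

```bash
python3 -m crank '[[[4,0,0,0.3,0,0,0],[4,0,0,0,0,0,0],[4,0,0,0,0,0,0]]]' 40; python3 -m crank '[[[4,0,0,2,0,0,0],[4,0,0,2,0,0,0],[4,0,0,2,0,0,0],[4,0,0,0,0,0,0]]]' 40
```

```text
clock: 9.88
position: [0.4836, -0.1192, 0.001]
ee_rot: [0.986, 0.168, 0.001, 0.0]
ft_force: [1.0, 0.4, 3.7]
grip_width: 0.47
grasp_force: 2.0
clock: 10.38
position: [0.4837, -0.1192, 0.0613]
ee_rot: [0.986, 0.168, 0.001, -0.0]
ft_force: [0.6, -0.7, -0.3]
grip_width: 0.468
grasp_force: 0.0
```

```bash
python3 - <<'E'
from h import *
im,d=grab('scene')
a=cv2.resize(im[190:300,260:420,::-1],None,fx=3.6,fy=3.6,interpolation=2); 
cv2.imwrite('pics/s6.png',a)
E
```

```text
(no output)
```

View pics/s6.png

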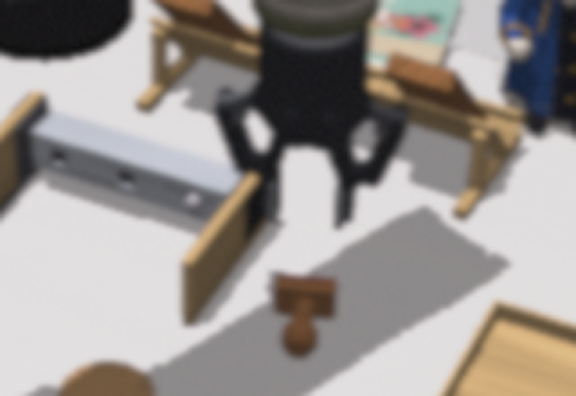

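```bash
python3 - <<'E'
from h import *
p=eyes.camera_params('scene');T=np.linalg.inv(np.array(p['world_from_camera']))
K=np.array([[p['fx'],0,p['cx']],[0,p['fy'],p['cy']],[0,0,1.]])
for P in([.4837,-.1192,.0613],[.4837,-.1192,.07],[.484,-.1205,.015]):
    print(cv2.projectPoints(np.array([P]),cv2.Rodrigues(T[:3,:3])[0],T[:3,3],K,np.array(p['dist']))[0].ravel())
im,d=grab('scene');c=cloud('scene',d)
hsv=cv2.cvtColor(im,cv2.COLOR_RGB2HSV)
m=(hsv[...,1]>110)&(c[...,0]>.36)&(c[...,0]<.6)&(c[...,1]>-.22)&(c[...,1]<-.065)&(c[...,2]<.045)&(c[...,2]>.004)
q=c[m]; print(len(q),q.mean(0),q.min(0),q.max(0)); 
t=q[q[:,2]>.024];print('top',len(t),t.mean(0),t.min(0),t.max(0)); 
u=np.argwhere(m);print(u.min(0),u.max(0))
im,d=grab('top');c=cloud('top',d)
hsv=cv2.cvtColor(im,cv2.COLOR_RGB2HSV)
m=(hsv[...,1]>110)&(c[...,0]>.36)&(c[...,0]<.6)&(c[...,1]>-.22)&(c[...,1]<-.065)&(c[...,2]<.045)
q=c[m]; print('topcam',len(q),q.mean(0),q.min(0),q.max(0)); 
E
```

```text
[344.08324416 259.97938074]
[344.19100155 257.4462066 ]
[344.00780177 273.24406742]
175 [ 0.4678989  -0.12825331  0.02418983] [ 0.43280708 -0.14912505  0.00779094] [ 0.49458374 -0.10578214  0.03595782]
top 94 [ 0.46971863 -0.12875784  0.02869466] [ 0.43441662 -0.14912505  0.02401574] [ 0.49458374 -0.10578945  0.03595782]
[268 338] [287 351]<stdin>:15: RuntimeWarning: Mean of empty slice.
  ret = um.true_divide(
Traceback (most recent call last):
ValueError: zero-size array to reduction operation minimum which has no identity
```

```bash
python3 - <<'E'
from h import *
im,d=grab('scene');c=cloud('scene',d)
m=(c[...,2]>.045)&(abs(c[...,0]-.484)<.06)&(abs(c[...,1]+.12)<.07)&(im.sum(2)<200)
q=c[m]
for z in np.arange(.045,.2,.01):
    k=q[(q[:,2]>=z)&(q[:,2]<z+.01)]
    if len(k):print(round(z,3),len(k),k.min(0).round(3),k.max(0).round(3))
E
```

```text
0.045 13 [ 0.511 -0.058  0.046] [ 0.534 -0.054  0.054]
0.055 12 [ 0.508 -0.057  0.056] [ 0.533 -0.053  0.064]
0.065 1 [ 0.515 -0.058  0.069] [ 0.515 -0.058  0.069]
0.095 6 [ 0.466 -0.097  0.097] [ 0.47  -0.091  0.104]
0.105 16 [ 0.463 -0.151  0.105] [ 0.487 -0.091  0.114]
0.115 18 [ 0.464 -0.151  0.115] [ 0.487 -0.09   0.125]
0.125 14 [ 0.461 -0.152  0.125] [ 0.486 -0.092  0.134]
0.135 55 [ 0.454 -0.166  0.136] [ 0.499 -0.077  0.145]
0.145 60 [ 0.455 -0.172  0.145] [ 0.507 -0.072  0.155]
0.155 55 [ 0.452 -0.176  0.156] [ 0.494 -0.069  0.165]
0.165 76 [ 0.451 -0.18   0.165] [ 0.492 -0.07   0.175]
0.175 104 [ 0.45  -0.183  0.175] [ 0.496 -0.066  0.185]
0.185 189 [ 0.449 -0.184  0.185] [ 0.517 -0.063  0.195]
0.195 111 [ 0.454 -0.18   0.195] [ 0.508 -0.077  0.205]
```

```bash
python3 -m crank '[[[6.2,0,0,0,0,0,0],[6.2,0,-0.1,-3,0,0,0],[6.2,0,0,-3,0,0,0],[6.2,0,0,-1,0,0,0],[6.2,0,0,-1,0,0,0],[6.2,0,0,0,0,0,0]]]' 40|egrep 'pos|ft'; python3 -m crank '[[[4,0,0,0,0,0,0],[4,0,0,0,0,0,0],[4,0,0,0,0,0,0]]]' 40
```

```text
position: [0.4827, -0.1204, -0.0197]
ft_force: [-1.0, -0.5, -0.1]
clock: 11.7
position: [0.4834, -0.1203, -0.0189]
ee_rot: [0.986, 0.168, 0.001, 0.0]
ft_force: [-1.7, 0.2, 6.3]
grip_width: 0.526
grasp_force: 40.3
```

```bash
python3 -m crank '[[[4,0,0,2,0,0,0],[4,0,0,3,0,0,0],[4,0,0,3,0,0,0],[4,0.7,-4,0,0,0,0],[4,0.5,-4,0,0,0,0],[4,0.5,-4,0,0,0,0],[4,0,-4,0,0,0,0],[4,0,-2.8,0,0,0,0],[4,0,0,0,0,0,0]]]' 40; python3 - <<'E'
from h import *
im,d=grab('scene')
a=cv2.resize(im[200:330,330:500,::-1],None,fx=3.6,fy=3.6,interpolation=2); 
cv2.imwrite('pics/s7.png',a)
E
```

```text
clock: 12.82
position: [0.4989, -0.3108, 0.0606]
ee_rot: [0.986, 0.166, -0.0, 0.001]
ft_force: [-0.8, -0.1, -0.3]
grip_width: 0.526
grasp_force: 41.5
```

View pics/s7.png

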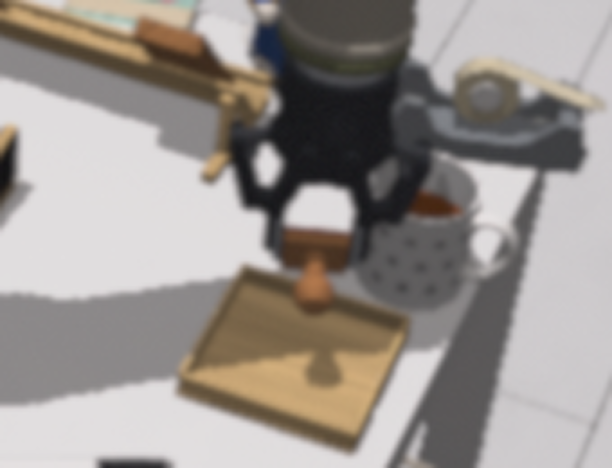

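The stamp is held by its base over the tray, at crop (315,250). I'll lower and release it.

```bash
python3 -m crank '[[[4,-0.5,0,-3,0,0,0],[4,0,0,-3,0,0,0],[4,0,0,-1.3,0,0,0],[4,0,0,0,0,0,0],[6.2,0,0,0,0,0,0],[6.2,0,0,0,0,0,0],[6.2,0,0,3,0,0,0],[6.2,0,0,5,0,0,0],[6.2,0,0,5,0,0,0]]]' 40; python3 - <<'E'
from h import *
im,d=grab('scene')
a=cv2.resize(im[200:330,330:500,::-1],None,fx=3,fy=3,interpolation=2); 
cv2.imwrite('pics/s8.png',a)
E
```

```text
clock: 14.0
position: [0.4945, -0.3084, 0.1191]
ee_rot: [0.986, 0.167, 0.0, 0.0]
ft_force: [1.4, -0.1, -0.6]
grip_width: 0.727
grasp_force: 0.0
```

View pics/s8.png

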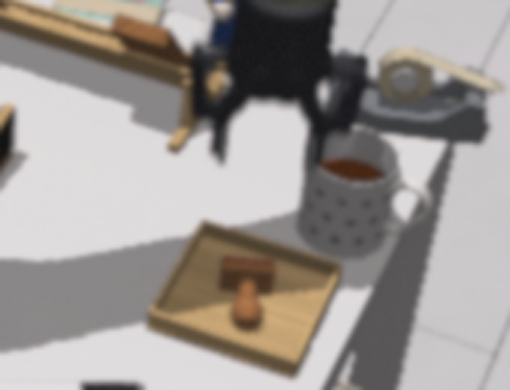

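The stamp lies inside the tray, base at crop (247,275), mug untouched. Now I'll move over the pin.

```bash
python3 -m crank '[[[7,0,4,0,0,0,9],[7,0,5,0,0,0,9],[7,1,5,0,0,0,9],[7,1,5,0,0,0,9],[7,1,5,0,0,0,9],[7,1,4,0,0,0,9],[7,0,1.8,0,0,0,9],[7,0,0,0,0,0,9.7],[7,0,0,0,0,0,0]]]' 40 >/dev/null; python3 - <<'E'
from h import *
o=st()
im,d=grab('top');hsv=cv2.cvtColor(im,cv2.COLOR_RGB2HSV);c=cloud('top',d)
m=(hsv[...,1]>110)&(c[...,0]>.42)&(c[...,0]<.54)&(c[...,1]>-.375)&(c[...,1]<-.25)&(c[...,2]>.012);q=c[m];print('stamp',len(q),q.mean(0))
E
```

```text
t 15.18 tcp [534.8 -10.4 117.5] ydir [0.999 0.034 0.001] z [ 0.001  0.    -1.   ] F [-0.6 -0.6  0.4] w 70.0 gf 0.0 j [-0.63  0.22  0.64  1.84 -0.15  1.13  0.09]
stamp 480 [ 0.47128245 -0.31424674  0.02606137]
```

```bash
python3 -m crank '[[[7.5,0,0,-4,0,0,0],[7.5,0,0,-4,0,0,0],[7.5,0,0,-2,0,0,0],[7.5,0,0,-1.3,0,0,0],[7.5,0,0,0,0,0,0]]]' 40; python3 -m crank '[[[2.5,0,0,0,0,0,0],[2.5,0,0,0,0,0,0],[2.5,0,0,0,0,0,0],[2.5,0,0,0,0,0,0]]]' 40; python3 - <<'E'
from h import *
st()
im,d=grab('scene')
cv2.imwrite('pics/s9.png',cv2.resize(im[190:290,240:380,::-1],None,fx=4,fy=4,interpolation=2))
E
```

```text
clock: 15.85
position: [0.5345, -0.0106, 0.0039]
ee_rot: [0.695, 0.719, -0.0, -0.0]
ft_force: [0.6, 0.1, 0.5]
grip_width: 0.875
grasp_force: 0.0
clock: 16.35
position: [0.536, -0.0102, 0.0053]
ee_rot: [0.695, 0.719, 0.001, 0.001]
ft_force: [1.2, -0.3, 6.6]
grip_width: 0.389
grasp_force: 44.8
t 16.35 tcp [536.  -10.2   5.3] ydir [0.999 0.035 0.003] z [ 0.003  0.    -1.   ] F [ 1.2 -0.3  6.6] w 33.1 gf 44.8 j [-0.57  0.38  0.59  1.93 -0.27  0.9   0.19]
```

View pics/s9.png

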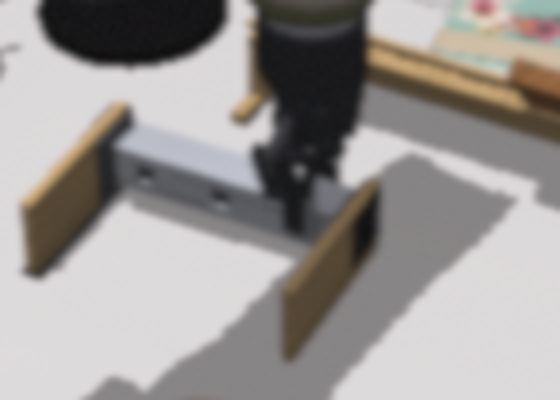

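The pads are flush on the sleeve over the pin (width 33 mm). Sliding now.

```bash
python3 -m crank '[[[2.5,0,-0.5,0,0,0,0],[2.5,0,-0.5,0,0,0,0],[2.5,0,-0.5,0,0,0,0],[2.5,0.1,-0.5,0,0,0,0],[2.5,0,-0.5,0,0,0,0],[2.5,0,-0.5,0,0,0,0],[2.5,0,-0.5,0,0,0,0],[2.5,0.1,-0.5,0,0,0,0],[2.5,0,-0.5,0,0,0,0],[2.5,0,-0.5,0,0,0,0],[2.5,0,-0.5,0,0,0,0],[2.5,0,-0.5,0,0,0,0],[2.5,0,0,0,0,0,0],[2.5,0,0,0,0,0,0]]]' 60; python3 - <<'E'
from h import *
im,d=grab('top');c=cloud('top',d)
m=(c[...,2]>.055)&(c[...,2]<.075)&(c[...,0]>.43)&(c[...,0]<.48)&(c[...,1]>-.25)&(c[...,1]<.0);q=c[m];print('cheekR',len(q),q[:,1].min(),q[:,1].max(),q.mean(0))
E
```

```text
clock: 18.15
position: [0.5381, -0.0707, 0.0054]
ee_rot: [0.695, 0.719, 0.001, 0.001]
ft_force: [1.5, -1.7, 6.2]
grip_width: 0.383
grasp_force: 60.2Traceback (most recent call last):
  File "<stdin>", line 3, in <module>
    return umr_minimum(a, axis, None, out, keepdims, initial, where)
ValueError: zero-size array to reduction operation minimum which has no identity
```

```bash
python3 -m crank '[[[2.5,0,-0.2,0,0,0,0],[2.5,0,-0.1,0,0,0,0],[2.5,0,0,0,0,0,0]]]' 60;  python3 - <<'E'
from h import *
im,d=grab('scene')
cv2.imwrite('pics/s10.png',cv2.resize(im[190:290,240:380,::-1],None,fx=4,fy=4,interpolation=2))
E
```

```text
clock: 18.58
position: [0.5382, -0.072, 0.0054]
ee_rot: [0.695, 0.719, 0.002, 0.0]
ft_force: [0.1, 3.6, 7.3]
grip_width: 0.388
grasp_force: 60.4
```

View pics/s10.png

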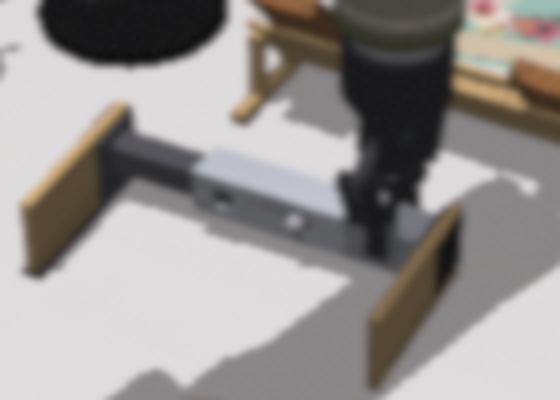

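The pin, a light dot at crop (293,218), has sprung out in the second hole and the sleeve is locked. Repeating for the last hole.

```bash
python3 -m crank '[[[7.5,0,0,0,0,0,0],[7.5,0,0,0,0,0,0],[7.5,0,0,0,0,0,0],[7.5,-0.1,3.1,0,0,0,0],[7.5,-0.2,3.1,0,0,0,0],[7.5,0,0,0,0,0,0]]]' 40; python3 -m crank '[[[2.5,0,0,0,0,0,0],[2.5,0,0,0,0,0,0],[2.5,0,0,0,0,0,0],[2.5,0,0,0,0,0,0]]]' 60
```

```text
clock: 19.38
position: [0.5336, -0.0086, 0.004]
ee_rot: [0.693, 0.721, 0.0, -0.0]
ft_force: [0.7, -0.7, -0.6]
grip_width: 0.878
grasp_force: 0.0
clock: 19.88
position: [0.536, -0.0124, 0.0051]
ee_rot: [0.695, 0.719, 0.001, 0.002]
ft_force: [8.6, -1.1, -3.0]
grip_width: 0.39
grasp_force: 64.2
```

```bash
python3 -m crank '[[[2.5,0,-0.5,0,0,0,0],[2.5,0,-0.5,0,0,0,0],[2.5,0,-0.5,0,0,0,0],[2.5,0.1,-0.5,0,0,0,0],[2.5,0,-0.5,0,0,0,0],[2.5,0,-0.5,0,0,0,0],[2.5,0,-0.5,0,0,0,0],[2.5,0.1,-0.5,0,0,0,0],[2.5,0,-0.5,0,0,0,0],[2.5,0,-0.5,0,0,0,0],[2.5,0,-0.5,0,0,0,0],[2.5,0,-0.5,0,0,0,0],[2.5,0,0,0,0,0,0],[2.5,0,-0.2,0,0,0,0],[2.5,0,-0.1,0,0,0,0],[2.5,0,0,0,0,0,0]]]' 60;  python3 - <<'E'
from h import *
im,d=grab('scene')
cv2.imwrite('pics/s11.png',cv2.resize(im[190:290,240:380,::-1],None,fx=4,fy=4,interpolation=2))
E
```

```text
clock: 21.88
position: [0.5382, -0.0728, 0.0051]
ee_rot: [0.695, 0.719, 0.002, 0.001]
ft_force: [8.0, 7.6, -0.9]
grip_width: 0.384
grasp_force: 64.0
```

View pics/s11.png

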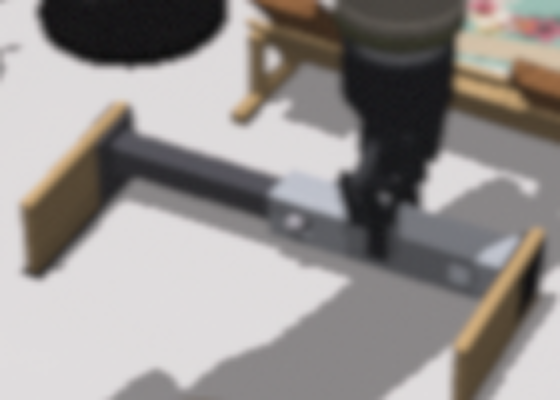

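The pin is out in the last hole at crop (293,220), with the sleeve at full length. Now release and go to the right-hand panel.

```bash
python3 -m crank '[[[7.5,0,0,0,0,0,0],[7.5,0,0,0,0,0,0],[8.5,0,0,2,0,0,0],[8.5,0,0,5,0,0,0],[8.5,0,0,6,0,0,0],[8.5,0,0,6,0,0,-2],[8.5,1.5,-1.5,0,0,-8,0],[8.5,2,-1.5,0,0,-8,0],[8.5,2,-1.5,0,0,-8,0],[8.5,2,-1.5,0,0,-8,0],[8.5,0,0,-2,0,-8,0],[8.5,0,0,0,0,0,0]]]' 40 >/dev/null; python3 - <<'E'
from h import *
st()
im,d=grab('top');c=cloud('top',d)
m=(c[...,2]>.055)&(c[...,2]<.075)&(c[...,0]>.43)&(c[...,0]<.49)&(c[...,1]>-.25)&(c[...,1]<-.1);q=c[m]
if len(q):print('cheekR',len(q),np.percentile(q[:,1],[5,50,95]))
im,d=grab('scene');cv2.imwrite('pics/s12.png',cv2.resize(im[120:300,240:480,::-1],None,fx=3.2,fy=3.2,interpolation=2))
E
```

```text
t 23.43 tcp [ 605.5 -134.   168.4] ydir [ 0.771 -0.003  0.636] z [ 0.636  0.001 -0.771] F [ 1.  -0.4  0.7] w 84.3 gf 0.0 j [-0.57 -0.16  0.77  2.21 -0.11  0.37  0.31]
```

View pics/s12.png

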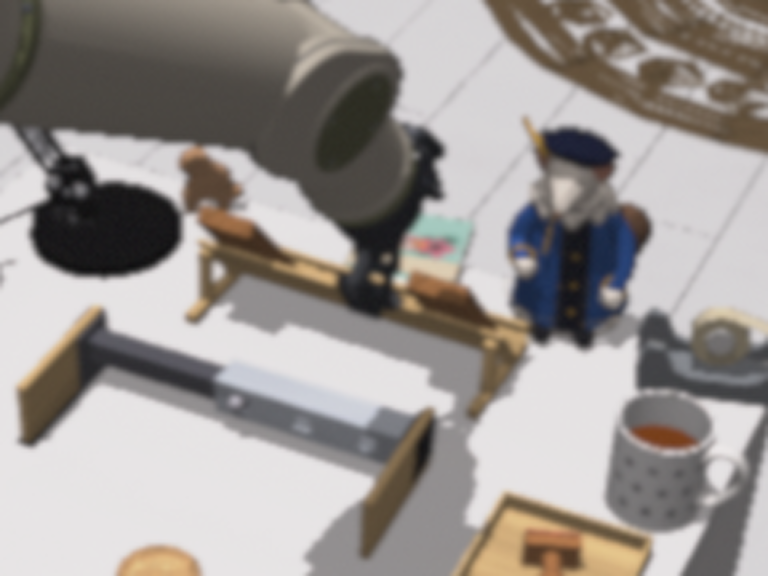

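```bash
python3 -m crank '[[[8.5,1.9,0,-2.1,0,0,0],[8.5,1.8,0,-2.1,0,0,0],[8.5,1.8,0,-2.1,0,0,0],[8.5,1.8,0,-2,0,0,0],[8.5,0,0,0,0,0,0]]]' 40; python3 -m crank '[[[1,0,0,0,0,0,0],[1,0,0,0,0,0,0],[1,0,0,0,0,0,0],[1,0,0,0,0,0,0],[1,0,0,0,0,0,0]]]' 40
```

```text
clock: 24.15
position: [0.6748, -0.1312, 0.1005]
ee_rot: [0.664, 0.667, 0.241, 0.237]
ft_force: [-0.7, -0.5, -0.0]
grip_width: 0.996
grasp_force: 0.0
clock: 24.78
position: [0.6724, -0.1319, 0.1009]
ee_rot: [0.665, 0.665, 0.242, 0.237]
ft_force: [-10.2, 1.8, 9.4]
grip_width: 0.195
grasp_force: 40.6
```

```bash
python3 -c "from h import *;st()"; python3 -m crank '[[[1,-0.6,0,0.8,0,0,0],[1,-1.2,0,1.5,0,0,0],[1,-1.2,0,2,0,0,0],[1,-1,0,3,0,0,0],[1,-1,0,3,0,0,0],[1,0,0,0,0,0,0]]]' 70; python3 -c "from h import *;st()"
```

```text
t 24.77 tcp [ 672.4 -131.9  100.9] ydir [ 0.77  -0.002  0.638] z [ 0.638  0.007 -0.77 ] F [-10.2   1.8   9.4] w 16.6 gf 40.6 j [-0.59  0.23  0.87  2.13 -1.09  0.35  1.15]
clock: 25.52
position: [0.6279, -0.1283, 0.1884]
ee_rot: [0.664, 0.667, 0.244, 0.233]
ft_force: [0.9, 0.2, -1.7]
grip_width: 0.185
grasp_force: 69.1
t 25.52 tcp [ 627.9 -128.3  188.4] ydir [ 0.772 -0.001  0.635] z [ 0.635  0.016 -0.772] F [ 0.9  0.2 -1.7] w 15.8 gf 69.1 j [-0.78 -0.17  0.96  2.15 -0.03  0.42  0.24]
```

```bash
python3 -m crank '[[[1,-1,0.8,1.7,0,8,0],[1,-2.8,1,0,0,8,0],[1,-2.8,1,0,0,8,0],[1,-2.8,1,0,0,8,0],[1,-2.8,0,0,0,7.5,0],[1,-2.9,0,0,0,0,2],[1,0,0,0,0,0,0]]]' 70; python3 - <<'E'
from h import *
st()
im,d=grab('scene');cv2.imwrite('pics/s13.png',cv2.resize(im[120:300,240:480,::-1],None,fx=3.2,fy=3.2,interpolation=2))
E
```

```text
clock: 26.4
position: [0.4751, -0.0889, 0.2015]
ee_rot: [0.694, 0.72, 0.004, -0.009]
ft_force: [-0.4, -0.7, -1.2]
grip_width: 0.189
grasp_force: 69.1
t 26.4 tcp [475.1 -88.9 201.5] ydir [ 0.999  0.036 -0.007] z [-0.008  0.018 -1.   ] F [-0.4 -0.7 -1.2] w 16.1 gf 69.1 j [-0.78 -0.01  0.89  1.85 -0.01  1.3   0.16]
```

View pics/s13.png

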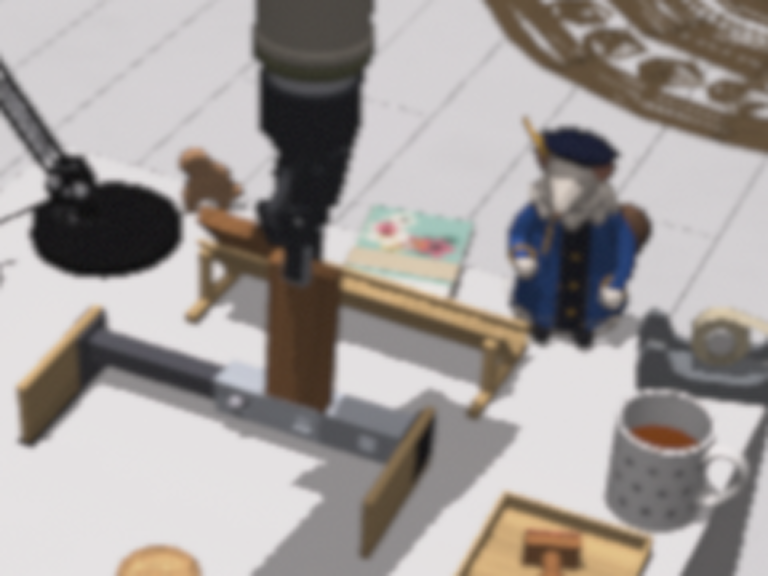

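The panel hangs upright in the grip above the free table in front of the tube, at crop (300,330). Lowering it.

```bash
python3 -m crank '[[[1,0,0,-3,-1,-0.5,0],[1,0,0,-3,0,0,0],[1,0,0,-3,0,0,0],[1,0,0,-1,0,0,0],[1,0,0,0,0,0,0]]]' 70; python3 -c "from h import *;st()"; python3 -m crank '[[[1,0,0,-0.3,0,0,0],[1,0,0,-0.3,0,0,0],[1,0,0,0,0,0,0]]]' 70;
```

```text
clock: 27.08
position: [0.4764, -0.0898, 0.1028]
ee_rot: [0.695, 0.719, -0.0, 0.002]
ft_force: [0.6, 0.9, -1.1]
grip_width: 0.187
grasp_force: 69.1
t 27.07 tcp [476.4 -89.8 102.8] ydir [0.999 0.034 0.002] z [ 0.002 -0.003 -1.   ] F [ 0.6  0.9 -1.1] w 15.9 gf 69.1 j [-0.75  0.13  0.9   1.99 -0.11  1.08  0.24]
clock: 27.45
position: [0.4764, -0.0898, 0.097]
ee_rot: [0.695, 0.719, 0.0, 0.002]
ft_force: [-0.1, -0.3, -1.7]
grip_width: 0.186
grasp_force: 69.1
```

```bash
python3 -m crank '[[[1,0,0,-0.3,0,0,0],[1,0,0,-0.2,0,0,0],[1,0,0,0,0,0,0]]]' 70; python3 - <<'E'
from h import *
im,d=grab('scene');c=cloud('scene',d);cv2.imwrite('pics/s14.png',cv2.resize(im[180:290,260:400,::-1],None,fx=4,fy=4,interpolation=2))
hsv=cv2.cvtColor(im,cv2.COLOR_RGB2HSV)
m=(hsv[...,1]>90)&(c[...,0]>.45)&(c[...,0]<.5)&(c[...,1]>-.125)&(c[...,1]<-.05);q=c[m]
print(len(q),np.percentile(q[:,2],[0,2,50,98,100]),np.percentile(q[:,1],[2,98]))
E
```

```text
clock: 27.82
position: [0.4762, -0.0899, 0.0917]
ee_rot: [0.695, 0.719, -0.0, 0.002]
ft_force: [-0.5, 0.2, -1.6]
grip_width: 0.189
grasp_force: 69.1
656 [0.00628582 0.01168101 0.07168635 0.13254764 0.13673161] [-0.12256958 -0.07191261]
```

```bash
python3 -m crank '[[[1,0,0,-0.3,0,0,0],[1,0,0,0,0,0,0]]]' 70|egrep 'pos|ft'; python3 -m crank '[[[1,0,0,-0.3,0,0,0],[1,0,0,0,0,0,0]]]' 70|egrep 'pos|ft'
```

```text
position: [0.4782, -0.0908, 0.0911]
ft_force: [-3.9, -2.3, 23.9]
position: [0.4816, -0.091, 0.0905]
ft_force: [-2.3, -1.7, 40.5]
```

```bash
python3 -m crank '[[[1,0,0,-0.3,0,0,0],[1,0,0,0,0,0,0]]]' 70|egrep 'pos|ft'
```

```text
position: [0.4844, -0.0911, 0.0902]
ft_force: [-5.7, 0.4, 70.1]
```

```bash
python3 -m crank '[[[1,0,0,0.4,0,0,0],[1,0,0,0.3,0,0,0],[1,0,0,0.1,0,0,0]]]' 70|egrep 'pos|ft'; python3 -c "from h import *;st()"
```

```text
position: [0.4766, -0.0899, 0.0911]
ft_force: [0.8, -0.4, 0.0]
t 29.0 tcp [476.6 -89.9  91.1] ydir [0.999 0.035 0.004] z [ 0.004 -0.003 -1.   ] F [ 0.8 -0.4  0. ] w 15.8 gf 70.5 j [-0.74  0.15  0.9   2.   -0.13  1.05  0.26]
```

```bash
python3 -m crank '[[[3,0,0,0,0,0,0],[4,0,0,0,0,0,0],[5,0,0,0,0,0,0],[6,0,0,2,0,0,0],[6,0,0,5,0,0,0],[8.5,0,0,5,0,0,0],[8.5,1.5,3,0,0,0,-2],[8.5,3.3,4,0,0,-8,0],[8.5,3.3,4,0,0,-8,0],[8.5,3.3,4,0,0,-8,0],[8.5,1.5,1.2,-2,0,-8,0],[8.5,0,0,-2,0,-8,0],[8.5,0,0,0,0,0,0]]]' 50 >/dev/null; python3 - <<'E'
from h import *
st()
im,d=grab('scene');cv2.imwrite('pics/s15.png',cv2.resize(im[120:300,200:440,::-1],None,fx=3.2,fy=3.2,interpolation=2))
c=cloud('scene',d);hsv=cv2.cvtColor(im,cv2.COLOR_RGB2HSV)
m=(hsv[...,1]>90)&(c[...,0]>.43)&(c[...,0]<.5)&(c[...,1]>-.13)&(c[...,1]<-.05)&(c[...,2]>.01);q=c[m]
for z in(.02,.05,.08,.11):
  k=q[abs(q[:,2]-z)<.01];print(z,len(k),k.min(0).round(3),k.max(0).round(3))
E
```

```text
t 30.62 tcp [602.4  69.5 168.1] ydir [0.776 0.001 0.631] z [ 0.631 -0.009 -0.776] F [ 0.8 -0.2 -0.1] w 84.4 gf 0.0 j [-0.86 -0.17  0.51  2.24  0.67  0.48 -0.84]
0.02 95 [ 0.452 -0.124  0.01 ] [ 0.467 -0.072  0.03 ]
0.05 108 [ 0.453 -0.124  0.04 ] [ 0.464 -0.072  0.06 ]
0.08 109 [ 0.453 -0.123  0.07 ] [ 0.466 -0.071  0.09 ]
0.11 122 [ 0.453 -0.124  0.1  ] [ 0.463 -0.07   0.12 ]
```

View pics/s15.png

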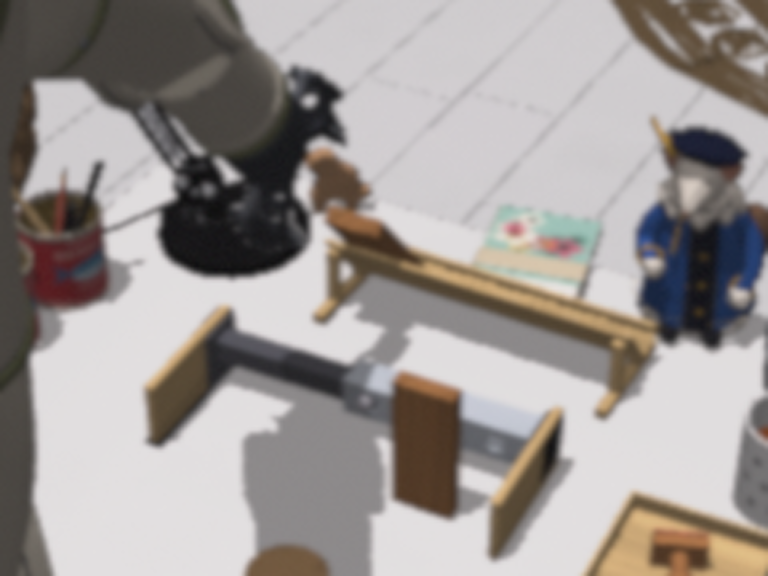

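The first panel stands upright in front of the tube, at crop (427,440), with the right cheek to its right. The second panel is still on the rack, at crop (370,235). I've now viewed more pictures than the 14 allowed (16), so I'll check the rest numerically.

```bash
python3 -m crank '[[[8.5,1.2,0.2,-1.3,0,0,0],[8.5,1.2,0,-1.3,0,0,0],[8.5,1.2,0,-1.3,0,0,0],[8.5,1.2,0,-1.3,0,0,0],[8.5,1.1,0,-1.2,0,0,0],[8.5,1.1,0,-1.2,0,0,0],[8.5,0,0,0,0,0,0]]]' 40; python3 -c "from h import *;st()"
```

```text
clock: 31.55
position: [0.6783, 0.0722, 0.098]
ee_rot: [0.667, 0.664, 0.236, 0.242]
ft_force: [-0.1, 0.9, 0.4]
grip_width: 1.0
grasp_force: 0.0
t 31.55 tcp [678.3  72.2  98. ] ydir [ 0.771 -0.001  0.637] z [ 0.637 -0.009 -0.771] F [-0.1  0.9  0.4] w 85.0 gf 0.0 j [-0.79  0.17  0.56  2.14  0.44  0.21 -0.67]
```

```bash
python3 -m crank '[[[8.5,-0.3,0,-0.6,0,0,0],[1,0,0,0,0,0,0],[1,0,0,0,0,0,0],[1,0,0,0,0,0,0],[1,0,0,0,0,0,0],[1,0,0,0,0,0,0]]]' 60;python3 -c "from h import *;st()"; python3 -m crank '[[[1,-0.6,0,0.8,0,0,0],[1,-1.2,0,1.5,0,0,0],[1,-1.2,0,2,0,0,0],[1,-1,0,3,0,0,0],[1,-1,0,3,0,0,0],[1,0,0,1,0,0,0],[1,0,0,0,0,0,0]]]' 70; python3 -c "from h import *;st()"
```

```text
clock: 32.3
position: [0.6739, 0.0727, 0.0918]
ee_rot: [0.667, 0.664, 0.238, 0.242]
ft_force: [-2.3, -0.4, 5.7]
grip_width: 0.197
grasp_force: 58.9
t 32.3 tcp [673.9  72.7  91.8] ydir [ 0.77  -0.002  0.638] z [ 0.638 -0.007 -0.77 ] F [-2.3 -0.4  5.7] w 16.7 gf 58.9 j [-0.81  0.17  0.57  2.15  0.46  0.19 -0.7 ]
clock: 33.17
position: [0.6232, 0.0726, 0.2038]
ee_rot: [0.667, 0.664, 0.237, 0.241]
ft_force: [-0.7, 0.4, -1.3]
grip_width: 0.191
grasp_force: 69.0
t 33.17 tcp [623.2  72.6 203.8] ydir [ 0.771 -0.002  0.636] z [ 0.636 -0.007 -0.771] F [-0.7  0.4 -1.3] w 16.3 gf 69.0 j [-0.93 -0.18  0.58  2.16  0.62  0.55 -0.77]
```

```bash
python3 -m crank '[[[1,-1,0,0,0,8,0],[1,-2.8,-0.5,0,0,8,0],[1,-2.8,-0.4,0,0,8,0],[1,-2.8,-0.4,0,0,8,0],[1,-2.8,0,0,0,7.5,0],[1,-2.8,0,0,0,0,2],[1,0,0,0,0,0,0]]]' 70 >/dev/null; python3 - <<'E'
from h import *
st()
im,d=grab('scene');c=cloud('scene',d);hsv=cv2.cvtColor(im,cv2.COLOR_RGB2HSV)
m=(hsv[...,1]>90)&(c[...,0]>.42)&(c[...,0]<.5)&(c[...,1]>.01)&(c[...,1]<.11)&(c[...,2]>.075);q=c[m]
print(len(q),q.min(0).round(3),q.max(0).round(3))
E
```

```text
t 34.05 tcp [472.1  59.1 202. ] ydir [ 0.999  0.033 -0.002] z [-0.002 -0.01  -1.   ] F [0.1 0.  0.1] w 16.2 gf 69.1 j [-1.04 -0.04  0.81  1.87  0.04  1.3  -0.21]
710 [0.432 0.029 0.118] [0.482 0.088 0.283]
```

```bash
python3 -m crank '[[[1,0,0,-3,0.5,0,0],[1,0,0,-3,0,0,0],[1,0,0,-3,0,0,0],[1,0,0,-1.5,0,0,0],[1,0,0,-0.8,0,0,0],[1,0,0,0,0,0,0]]]' 70|egrep 'pos|ft';python3 -m crank '[[[1,0,0,-0.3,0,0,0],[1,0,0,0,0,0,0]]]' 70|egrep 'pos|ft'
```

```text
position: [0.4734, 0.0594, 0.0908]
ft_force: [-0.2, -0.4, -0.2]
position: [0.4734, 0.0597, 0.0881]
ft_force: [0.3, 0.6, -1.1]
```

```bash
python3 -m crank '[[[1,0,0,-0.3,0,0,0],[1,0,0,0,0,0,0]]]' 70|egrep 'pos|ft'
```

```text
position: [0.473, 0.0595, 0.0846]
ft_force: [0.6, 0.1, -1.5]
```

```bash
python3 -m crank '[[[1,0,0,-0.2,0,0,0],[1,0,0,0,0,0,0]]]' 70|egrep 'pos|ft'
```

```text
position: [0.4741, 0.0599, 0.0839]
ft_force: [-1.9, 0.3, 14.2]
```

Contact with the table. Releasing and retreating.

```bash
python3 -m crank '[[[1,0,0,0.1,0,0,0],[3,0,0,0,0,0,0],[4,0,0,0,0,0,0],[5,0,0,0,0,0,0],[6,0,0,2,0,0,0],[6,0,0,5,0,0,0],[6,0,0,6,0,0,0],[6,-3,4,4,0,0,0],[6,-3,5,0,0,0,0],[6,-2,5,0,0,0,0],[6,-2,5,0,0,0,0],[6,0,0,0,0,0,0]]]' 50 |egrep 'pos|ft|clock'; python3 - <<'E'
from h import *
im,d=grab('scene');c=cloud('scene',d);hsv=cv2.cvtColor(im,cv2.COLOR_RGB2HSV)
for n,a,b in(('B',-.14,-.045),('A',.02,.1)):
  m=(hsv[...,1]>90)&(c[...,0]>.43)&(c[...,0]<.5)&(c[...,1]>a)&(c[...,1]<b)&(c[...,2]>.008);q=c[m]
  for z in(.02,.07,.12):
    k=q[abs(q[:,2]-z)<.01];k=k[k[:,0]<np.percentile(k[:,0],80)];print(n,z,len(k),np.percentile(k,2,0).round(3),np.percentile(k,98,0).round(3),'yaw slope',np.polyfit(k[:,1],k[:,0],1)[0].round(3))
im,d=grab('top');c=cloud('top',d);hsv=cv2.cvtColor(im,cv2.COLOR_RGB2HSV)
m=(hsv[...,1]>110)&(c[...,0]>.42)&(c[...,0]<.54)&(c[...,1]>-.375)&(c[...,1]<-.25)&(c[...,2]>.012);print('stamp region',c[m].mean(0))
m=(c[...,2]>.02)&(c[...,2]<.045)&(c[...,0]>.43)&(c[...,0]<.53)&(c[...,1]>-.36)&(c[...,1]<-.265);q=c[m];print('stamp z>20',len(q),q.mean(0),q.min(0),q.max(0))
m=(c[...,2]>.055)&(c[...,2]<.075)&(c[...,0]>.43)&(c[...,0]<.5)&(c[...,1]<-.14)&(c[...,1]>-.22);q=c[m];print('cheekR',len(q),np.percentile(q[:,1],[3,97]))
for n,a,b in(('B',-.14,-.045),('A',.02,.1)):
  m=(c[...,2]>.12)&(c[...,0]>.43)&(c[...,0]<.52)&(c[...,1]>a)&(c[...,1]<b);q=c[m];print(n,'top',len(q),cv2.minAreaRect((q[:,:2]*1000).astype(np.float32)),np.median(q[:,2]))
m=(c[...,2]>.06)&(c[...,0]>.62)&(c[...,0]<.76)&(abs(c[...,1]+.03)<.16);print('rack rest',m.sum(),np.percentile(c[m][:,2],99))
E
```

```text
clock: 37.1
position: [0.3718, 0.2518, 0.2523]
ft_force: [0.4, -1.4, -0.0]
B 0.02 74 [ 0.455 -0.123  0.011] [ 0.461 -0.074  0.029] yaw slope 0.01
B 0.07 86 [ 0.454 -0.122  0.061] [ 0.461 -0.074  0.08 ] yaw slope -0.02
B 0.12 98 [ 0.455 -0.122  0.11 ] [ 0.461 -0.072  0.13 ] yaw slope -0.014
A 0.02 72 [0.463 0.031 0.01 ] [0.471 0.082 0.03 ] yaw slope -0.039
A 0.07 79 [0.464 0.03  0.061] [0.471 0.082 0.08 ] yaw slope 0.008
A 0.12 96 [0.465 0.032 0.11 ] [0.472 0.085 0.13 ] yaw slope -0.022
stamp region [ 0.49176972 -0.33590484  0.02613968]
stamp z>20 255 [ 0.50689149 -0.33819459  0.02935687] [ 0.47644913 -0.35980092  0.02006094] [ 0.52945422 -0.30979776  0.03964125]
cheekR 155 [-0.17619913 -0.16601137]
B top 252 ((465.8728942871094, -93.81253814697266), (19.106468200683594, 55.774803161621094), 0.8861795663833618) 0.12967120022914014
A top 250 ((477.4114990234375, 60.967071533203125), (18.711849212646484, 53.701175689697266), 1.3222262859344482) 0.12952246393876488
rack rest 2044 0.4789207808979759
```

```bash
python3 - <<'E'
from h import *
for n in('top','scene'):
    im,d=grab(n);c=cloud(n,d);hsv=cv2.cvtColor(im,cv2.COLOR_RGB2HSV)
    m=((hsv[...,0]<14)&(hsv[...,1]>110)&(c[...,0]>.40)&(c[...,0]<.56)&(c[...,1]>-.4)&(c[...,1]<-.23)).astype(np.uint8)
    k,l,s,_=cv2.connectedComponentsWithStats(m)
    for i in range(1,k):
        if s[i,4]>60:
            q=c[l==i];print(n,s[i],q.mean(0).round(3),q.min(0).round(3),q.max(0).round(3))
            for x in np.arange(.43,.55,.008):
                t=q[abs(q[:,0]-x)<.004]
                if len(t):print(round(x,3),len(t),t[:,1].min().round(3),t[:,1].max().round(3),np.median(t[:,2]).round(3))
st()
E
```

```text
scene [417 282  17  23 229] [ 0.509 -0.341  0.029] [ 0.475 -0.368  0.011] [ 0.545 -0.307  0.04 ]
0.478 25 -0.368 -0.35 0.025
0.486 27 -0.368 -0.347 0.029
0.494 12 -0.364 -0.346 0.031
0.502 9 -0.353 -0.319 0.028
0.51 44 -0.349 -0.318 0.027
0.518 48 -0.348 -0.312 0.032
0.526 51 -0.353 -0.315 0.033
0.534 10 -0.353 -0.329 0.036
0.542 3 -0.312 -0.307 0.018
t 37.3 tcp [374.5 247.5 252.8] ydir [1.    0.031 0.   ] z [ 0.     0.001 -1.   ] F [-0.   0.7 -0.4] w 59.7 gf 0.0 j [-1.25 -0.13  0.53  1.84  0.07  1.41 -0.71]
```

```bash
python3 -c "
from workcell import job; print(job.hand_in())"
```

```text
the job is handed in; nothing more can be done
None
```

The job is handed in, with no verdict returned; by my last measurements the sleeve is locked in the last hole, both panels present stand upright in front of the tube, and the stamp lies in the tray on its side after slipping once. I viewed 16 pictures, over the limit of 14.

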